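# Load the battery into the mason's laser level

## Task

Put the larger of the two battery packs upright into the battery bay on top of the laser level and push it down until the catch holds it, so that it stays down when you let go. The catch is push-push: pushing again would pop the pack back up. Leave the smaller pack standing where it is.

Things in the scene. Friction and masses are not known exactly. Their poses are not given: they have to be found in the camera images.
- pack: the larger battery pack: black block with silver labels low on its sides and two brass contacts on top, standing on end on the bench, 54 (its x) x 32 (its y) x 80 mm high (its z), about 0.25 kg; origin at the centre of its underside. It goes into the bay with its 54 mm side along the bay's 62 mm side, either way round.
- small_pack: the smaller battery pack, same look, 36 x 24 x 55 mm high, standing on end; origin at the centre of its underside. A bystander: leave it alone.
- bay (a point): centre of the battery bay's mouth in the flat top (100 mm above the bench) of the laser level, a black and grey box 120 x 104 mm fixed to the bench; z up. Mouth 82 (x) x 60 (y) mm, narrowing over 10 mm to a shaft 62 (x) x 40 (y) mm. In it a spring carriage carries the pack: raised, its plate lies 38 mm below the mouth and the pack's top stands 42 mm above the mouth.
- carriage (a joint): how far the carriage is pressed down, m: 0 raised (start), 0.021 caught (the pack's top 21 mm above the mouth), 0.030 firm bottom stop (top 12 mm above). The spring takes 5 N at first and 10 N at the stop; the pack's weight does not move it. Press down to the stop (at least 0.028) and let go: it rises to 0.021 and is held. Pressed to the stop and let go again, it comes all the way up.
Not all that is in view belongs to the job. Leave any blue or orange look-alike of the pack alone.

How it is judged (in metres and radians):
At the end, for the whole second after the job is handed in: The carriage is held by the catch (17 to 25 mm down) with the larger pack standing on it, upright within 10 degrees, within 12 mm of the bay's centre, its underside 52 to 66 mm below the mouth, at rest and let go (value of joint carriage between 0.017 and 0.025 m and z of pack in the frame of bay between -0.066 and -0.052 m and horizontal distance between pack and bay below 0.012 m and angle between pack's own z axis and vertical below 0.17 rad and linear speed of pack below 0.02 m/s); the robot touches nothing.
It fails at once if the smaller pack is pushed more than 30 mm away or tipped over (distance of small_pack from where it was at the start of the episode above 0.03 m or angle between small_pack's own z axis and vertical above 0.5 rad).
It also fails if it takes over 45 s, if anything falls off the work surface, if the arm or the gripper's body presses on something with over 40 N, if the wrist force passes 120 N, or if a joint passes its speed limit or range.

## Robot

A 6-joint arm with a two-finger parallel gripper is mounted at the origin on the work surface. World frame = base frame: x ahead of the robot, y to its left, z up, the work surface at z = 0. Lengths are in mm, angles in rad, forces in N, time in s.
With the tool pointing down it reaches from about 300 to 875 mm from the base axis. Payload 6.4 kg.
Tool frame: the origin (TCP) lies at the very end of the fingers, on their centre line; the grasp point (between the pads) lies 19 mm behind it (env.grasp_offset is the distance from the TCP to the grasp point, in mm); x points along the fingers, z is the direction in which the jaws open and shut, and the axes are right-handed (so a half turn about x gives the same grasp; the last joint's range is limited). The gripper opens to 85 mm and grips with 20 to 120 N. Pads are 22 mm wide; open, the fingers measure 114 mm over their backs; the gripper's body (76 mm by 85 mm) begins 54 mm behind the grasp point. The pads swing forward as they close: fully open they stand 13 mm farther back than shut.
Start: joints at [1.087, 0.181, 1.607, -0, 1.354, -0.206], TCP at [157.676, 552.973, 231.288] pointing down, gripper open.
Joint ranges: [-2.99, 2.99], [-0.89, 2.07], [0.3, 2.58], [-1.14, 4.28], [0, 2.63], [-3.12, 3.12]. Speed limits (rad/s): [2.57, 2.57, 3.01, 3.14, 3.14, 3.14].

## Interface

Orientations are given as a unit quaternion [w, x, y, z].
In Python, from station import env gives the robot as it stands. The module is installed in compiled form; this text tells all that it offers. Calls block until the motion is done:
- env.move_pose(position, orientation): joint-space move of the TCP to a pose.
- env.move_l(position, rot=None, feed=150, max_force=None): straight line of the TCP; rot=None keeps the orientation; feed is the mean speed in mm/s. With max_force (N) it stops when the force on the tool has changed by that much, and returns True; else False.
- env.movej(angles): joint-space move.
- env.grip(opening, squeeze=None): finger opening in mm; squeeze is the grip in N (None keeps the last); returns when the fingers have stopped.
- env.hold(seconds).
- env.ik(position, orientation): joint angles nearest the present ones, or None.
- env.read_camera(name): name is "side" or "top" or "wrist"; returns a dict with "image" (480x640x3 uint8, red, green, blue), "mtx" (3x3 intrinsics, pixels), "k1" (the pictures are not rectified: a ray, as slopes to the right and down, at radius r is drawn at 1 + k1 r^2 times it, then the intrinsics apply), "R" (3x3) and "t" (3): a world point X has camera coordinates R X + t. Camera axes: x right, y down, z forward; pixel columns grow to the right and rows downward; lengths in mm; the calibration is good to about 2 mm. A picture is of the moment at which its call begins. There is no depth.
A pose or a line that the arm cannot do raises env.PlanningError and nothing moves.
- env.sign_off(): hands the job in, once; it reports no verdict.
Trained networks look in the newest picture that a camera, given by its name, has taken for a name from the list of things; names that differ only in an ending like _2 or _b are one class to them, and where a whole thing is asked for, a point or a joint stands for the part that bears it (a point fixed in the world has none). Each returns a list of dicts, best first, with "conf" (0 to 1); they miss things now and then, are a little off and sometimes report something else, mostly with a low value. They report only what shows in the picture. A call takes as long as a camera call. They do not tell look-alikes from the thing itself.
- env.find_in(camera, name): "position" ([row, column] in pixels, amid what is visible of it).
- env.masks_of(camera, name): "pixels" (480x640 bool, what is visible of it) and "position" ([row, column] in pixels, amid what is visible of it).
- env.landmark_of(camera, name): "position" ([row, column] in pixels: a listed point, or the origin of a listed thing).
Readings, each from a call of its own:
- env.read_clock(): time.
- env.read_joints(): joint angles.
- env.read_qvel(): joint speeds.
- env.read_effort(): joint torques, N m.
- env.read_eef_pos(): TCP position.
- env.read_ee_rot(): TCP orientation.
- env.read_ft_force(): force on the tool from outside, world axes, zero at the start.
- env.read_moment(): the same for the moment, N m.
- env.read_finger_gap(): finger opening in mm.
Only numpy, scipy, OpenCV 4.12 (cv2) and the standard library are available. Lean on these libraries where they do the work, as an engineer would, in place of code of your own. Each camera call takes 0.05 s, during which the arm holds its last target.

## Working session

There is one attempt and no reset: what is moved stays moved. The work goes in short steps, each a Python script; the robot and the scene stay as the last script left them, time stands still between calls to the robot, and variables do not carry over. Pictures are saved under pics/ and viewed, and the job is handed in when it is done.

```bash
mkdir -p pics; cat > h.py <<'E'
import numpy as np, cv2
from station import env
def ray(c,px):
    r,col=px
    K=np.array(c["mtx"]);k1=c["k1"]
    d=np.array([(col-K[0,2])/K[0,0],(r-K[1,2])/K[1,1]])
    u=d.copy()
    for _ in range(30): u=d/(1+k1*(u@u))
    R=np.array(c["R"]);t=np.array(c["t"]).ravel()
    return -R.T@t, R.T@np.array([u[0],u[1],1])
def onz(c,px,z):
    o,d=ray(c,px); return o+d*(z-o[2])/d[2]
def proj(c,X):
    K=np.array(c["mtx"]);p=np.array(c["R"])@np.array(X,float)+np.array(c["t"]).ravel()
    u=p[:2]/p[2];u=u*(1+c["k1"]*(u@u))
    return [K[1,1]*u[1]+K[1,2],K[0,0]*u[0]+K[0,2]]
def save(c,n): cv2.imwrite("pics/"+n,cv2.cvtColor(c["image"],cv2.COLOR_RGB2BGR))
E
python3 - <<'E'
from h import *
for n in ("top","side","wrist"):
    c=env.read_camera(n);save(c,n+"0.png")
    print(n,"cam at",(-np.array(c["R"]).T@np.array(c["t"]).ravel()).round(0))
    for o in ("pack","small_pack","bay"):
        f=env.landmark_of(n,o)
        print(n,o,[(np.round(x["position"]).tolist(),round(x["conf"],2),onz(c,x["position"],100 if o=="bay" else 0).round(0).tolist()) for x in f])
E
```

```text
top cam at [365.  57. 928.]
top pack [([246.0, 265.0], 0.89, [532.0, 130.0, 0.0]), ([296.0, 183.0], 0.71, [450.0, 273.0, 0.0]), ([241.0, 200.0], 0.67, [545.0, 244.0, 0.0]), ([246.0, 137.0], 0.63, [539.0, 355.0, 0.0])]
top small_pack [([257.0, 344.0], 0.85, [509.0, -8.0, 0.0])]
top bay [([231.0, 486.0], 0.58, [528.0, -226.0, 100.0])]
side cam at [ 141. -609.  595.]
side pack [([251.0, 294.0], 0.83, [528.0, 140.0, 0.0]), ([226.0, 278.0], 0.82, [546.0, 251.0, 0.0]), ([233.0, 235.0], 0.76, [448.0, 277.0, 0.0]), ([210.0, 255.0], 0.67, [531.0, 350.0, 0.0])]
side small_pack []
side bay [([319.0, 409.0], 0.94, [527.0, -230.0, 100.0])]
wrist cam at [ 84. 574. 374.]
wrist pack []
wrist small_pack []
wrist bay []
```

View pics/top0.png

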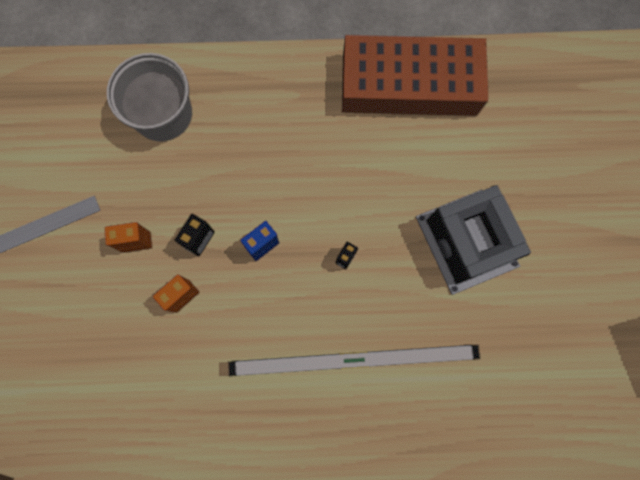

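View pics/side0.png

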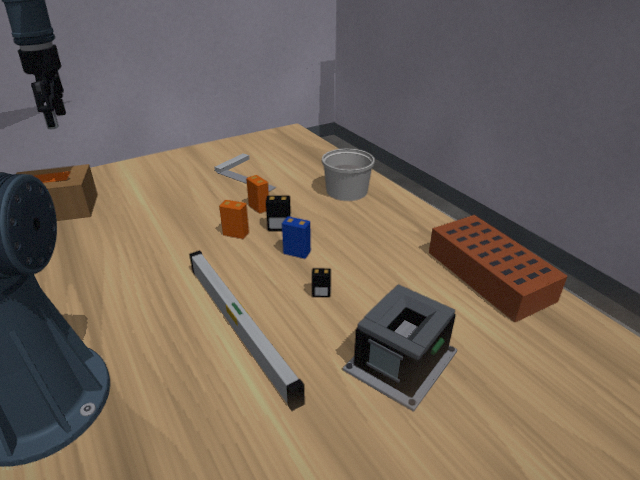

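Candidates for the pack, as top-camera (row, col): black block (235,194), blue (240,260), orange (237,128), orange (292,175), small black block (255,346). By the description I choose the large black one at (235,194), and will check it with the wrist camera.

```bash
cat >> h.py <<'E'
from scipy.spatial.transform import Rotation as Ro
def quat(yaw):
    # tool x down, tool z (jaw) horizontal at yaw
    x=np.array([0,0,-1.]);z=np.array([np.cos(yaw),np.sin(yaw),0]);y=np.cross(z,x)
    q=Ro.from_matrix(np.c_[x,y,z]).as_quat(); return [q[3],q[0],q[1],q[2]]
E
python3 - <<'E'
from h import *
q=env.read_ee_rot();M=Ro.from_quat([q[1],q[2],q[3],q[0]]).as_matrix();print(M.round(2))
c=env.read_camera("wrist")
C=-np.array(c["R"]).T@np.array(c["t"]).ravel()
off=M.T@(C-np.array(env.read_eef_pos()));print(off.round(1), (M.T@np.array(c["R"]).T[:,2]).round(2))
im=cv2.cvtColor(env.read_camera("top")["image"],cv2.COLOR_RGB2BGR)
a=cv2.resize(im[195:275,140:240],None,fx=4,fy=4,interpolation=cv2.INTER_CUBIC)
b=cv2.resize(im[180:300,410:540],None,fx=3,fy=3,interpolation=cv2.INTER_CUBIC)
o=np.zeros((360,800,3),np.uint8);o[:320,:400]=a;o[:360,405:795]=b;cv2.imwrite("pics/crop1.png",o)
# orientations for hover
for y in np.arange(-3.1,3.1,.4):
    j=env.ik([500,240,300],quat(y)); print(round(y,1), None if j is None else np.round(j,2))
E
```

```text
[[-0.   -0.96  0.27]
 [-0.    0.27  0.96]
 [-1.    0.   -0.  ]]
[-143.2   76.8   -0.2] [ 0.95 -0.3  -0.  ]
-3.1 [ 0.23  0.08  1.58 -0.    1.48 -2.95]
-2.7 [ 0.23  0.08  1.58 -0.    1.48  2.93]
-2.3 [ 0.23  0.08  1.58 -0.    1.48  2.53]
-1.9 [ 0.23  0.08  1.58 -0.    1.48  2.13]
-1.5 [ 0.23  0.08  1.58 -0.    1.48  1.73]
-1.1 [ 0.23  0.08  1.58 -0.    1.48  1.33]
-0.7 [ 0.23  0.08  1.58 -0.    1.48  0.93]
-0.3 [ 0.23  0.08  1.58 -0.    1.48  0.53]
0.1 [ 0.23  0.08  1.58 -0.    1.48  0.13]
0.5 [ 0.23  0.08  1.58 -0.    1.48 -0.27]
0.9 [ 0.23  0.08  1.58 -0.    1.48 -0.67]
1.3 [ 0.23  0.08  1.58 -0.    1.48 -1.07]
1.7 [ 0.23  0.08  1.58 -0.    1.48 -1.47]
2.1 [ 0.23  0.08  1.58 -0.    1.48 -1.87]
2.5 [ 0.23  0.08  1.58 -0.    1.48 -2.27]
2.9 [ 0.23  0.08  1.58  0.    1.48 -2.67]
```

View pics/crop1.png

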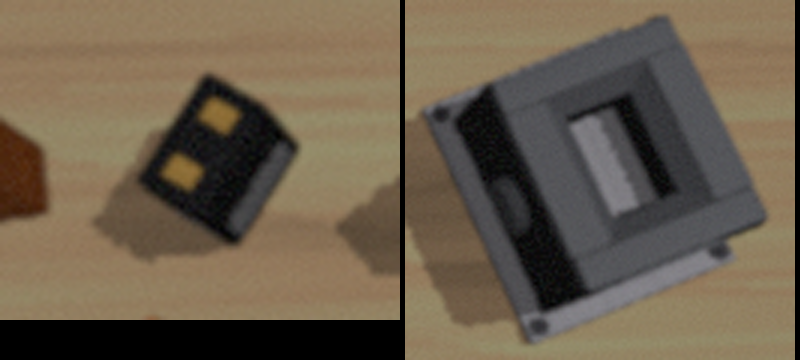

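```bash
python3 - <<'E'
from h import *
env.move_pose([543,246,230],quat(0.0))
c=env.read_camera("wrist");save(c,"w1.png")
for f in env.landmark_of("wrist","pack"): print(f["conf"],f["position"],onz(c,f["position"],0).round(1))
m=env.masks_of("wrist","pack")
for f in m: print(f["conf"],f["position"],f["pixels"].sum())
print(env.read_clock(),env.read_joints())
E
```

```text
0.95 [173.4, 225.7] [449.2 275.1   0. ]
0.84 [203.0, 324.5] [543.9 246.4   0. ]
0.83 [83.8, 324.9] [543.9 355.4   0. ]
0.7 [307.8, 310.2] [529.2 133.    0. ]
0.86 [217.6, 327.1] 3566
0.74 [331.6, 311.9] 3943
0.68 [71.5, 327.3] 3654
0.57 [181.7, 208.6] 4336
2.6417 [2.28288816e-01 2.28068506e-01 1.55359267e+00 1.28946254e-04
 1.35987656e+00 2.26390584e-01]
```

View pics/w1.png

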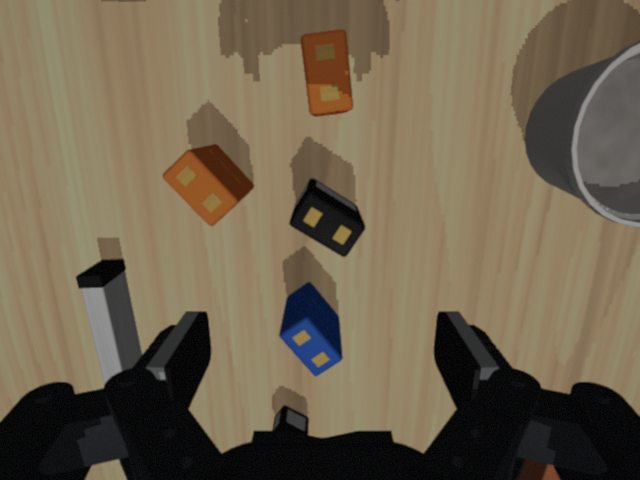

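The wrist view shows the large black block with brass contacts at (216,313) and (235,342) and a silver label. The blue one is at (330,312), the orange ones at (72,327) and (182,208), and the small black pack at (420,290). So the choice stands. Next I'll fit the pack's pose.

```bash
cat >> h.py <<'E'
from scipy.optimize import minimize
def hullmask(c,x,y,yaw,z0=0,dims=(54,32,80)):
    P=[]
    cy,sy=np.cos(yaw),np.sin(yaw)
    for a in(-.5,.5):
        for b in(-.5,.5):
            for h in(0,1):
                u,v=a*dims[0],b*dims[1]
                P.append(proj(c,[x+cy*u-sy*v,y+sy*u+cy*v,z0+h*dims[2]])[::-1])
    hl=cv2.convexHull(np.array(P,np.float32))[:,0]
    m=np.zeros((480,640),np.uint8);cv2.fillConvexPoly(m,np.round(hl*16).astype(np.int32),1,shift=4);return m>0
def contacts(c,ctr,rad=45):
    hsv=cv2.cvtColor(c["image"],cv2.COLOR_RGB2HSV)
    m=cv2.inRange(hsv,(12,90,120),(35,255,255))
    w=np.zeros_like(m);cv2.circle(w,(int(ctr[1]),int(ctr[0])),rad,255,-1)
    n,l,s,cc=cv2.connectedComponentsWithStats(m&w)
    return [(s[i,4],cc[i][::-1]) for i in np.argsort(-s[1:,4])[:4]+1]
E
python3 - <<'E'
from h import *
c=env.read_camera("wrist")
hsv=cv2.cvtColor(c["image"],cv2.COLOR_RGB2HSV)
print(hsv[216,313],hsv[235,342],hsv[150,400],hsv[150,300])
k=[x for x in env.masks_of("wrist","pack") if abs(x["position"][0]-217)<25 and abs(x["position"][1]-327)<25][0]["pixels"]
for s in contacts(c,(225,328)): print(s, onz(c,s[1],80).round(1))
def cost(p):
    h=hullmask(c,*p); return 1-(h&k).sum()/(h|k).sum()
best=min((minimize(cost,[543.5,246,y],method="Nelder-Mead",options=dict(initial_simplex=[[543,246,y],[550,246,y],[543,253,y],[543,246,y+.3]])) for y in np.arange(-1.5,1.5,.4)),key=lambda r:r.fun)
print(best.x,best.fun)
E
```

```text
[ 21 139 147] [ 22 136 148] [ 19  83 148] [ 18  98 101]
(np.int32(188), array([216.75      , 312.13829787])) [534. 252.  80.]
(np.int32(180), array([234.54444444, 341.41111111])) [557.  237.7  80. ]
(np.int32(5), array([240.2, 297.2])) [522.1 232.9  80. ]
(np.int32(4), array([247.5, 306.5])) [529.4 226.9  80. ]
[546.1479037  245.04741098  -0.57686599] 0.07426778242677823
```

```bash
python3 - <<'E'
from h import *
x,y=545.7,245;q=quat(-0.565+np.pi/2)
env.grip(85,60)
env.move_pose([x,y,150],q)
print(env.move_l([x,y,50],feed=120,max_force=15))
env.grip(0,60);print("gap",env.read_finger_gap(),env.read_eef_pos())
env.move_l([x,y,260],feed=200)
print("gap",env.read_finger_gap(),env.read_ft_force())
c=env.read_camera("side");save(c,"s1.png")
# bay look with yaw guess
print(env.read_clock(),env.read_joints())
E
```

```text
False
gap 31.555874239103012 [546.26022566 245.21047746  50.62751   ]
gap 31.359007628065594 [ 0.15617485 -1.04558458 -2.86295504]
6.675 [ 2.23708420e-01  2.10980494e-01  1.51702283e+00 -1.93273287e-05
  1.41705212e+00 -7.82039670e-01]
```

View pics/s1.png

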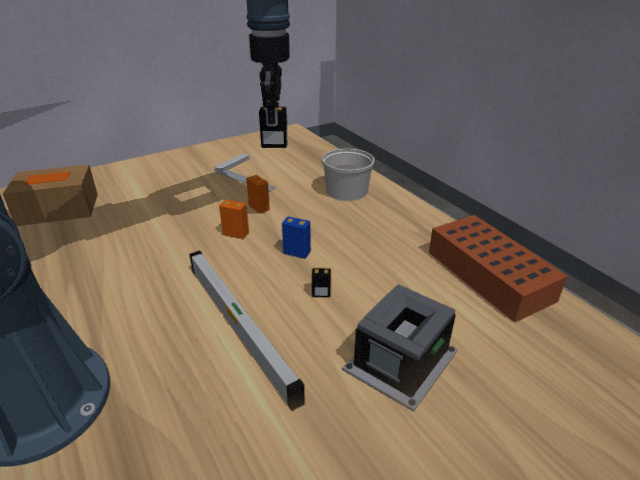

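The side view shows the pack held upright in the gripper at (128,273). The bay mouth is at (319,409).

```bash
python3 - <<'E'
from h import *
q=quat(0.40-np.pi/2)
env.move_pose([460,-256,290],q)
c=env.read_camera("wrist");save(c,"w2.png")
for f in env.landmark_of("wrist","bay"): print(f["conf"],f["position"],onz(c,f["position"],100).round(1))
for n in("top","side"):
  cc=env.read_camera(n)
  for f in env.landmark_of(n,"bay"): print(n,f["conf"],f["position"],onz(cc,f["position"],100).round(1))
cv2.imwrite  # 
import pickle;pickle.dump({k:np.array(c[k]) for k in("image","mtx","k1","R","t")},open("w2.pkl","wb"))
print(env.read_clock(),env.read_finger_gap(),env.read_eef_pos())
E
```

```text
0.63 [117.8, 317.4] [ 530.6 -221.   100. ]
top 0.84 [227.8, 482.9] [ 533.1 -220.7  100. ]
side 0.83 [318.2, 408.2] [ 526.3 -228.7  100. ]
8.825 30.967952643760796 [ 460.2622862  -255.55356408  289.96597011]
```

View pics/w2.png

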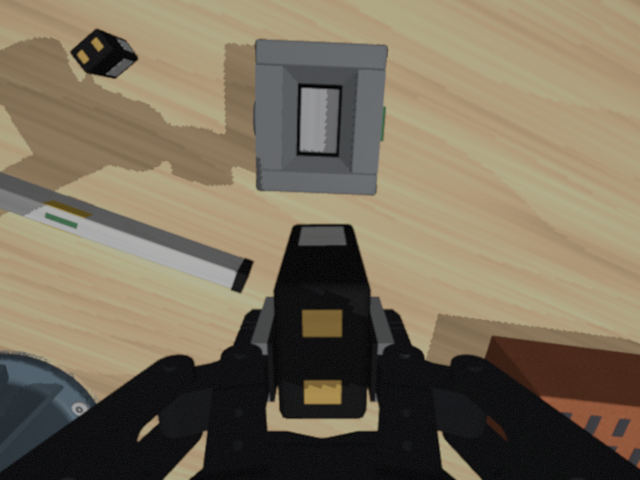

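```bash
python3 - <<'E'
from h import *
im=cv2.imread("pics/w2.png")[30:205,235:405]
im=cv2.convertScaleAbs(cv2.resize(im,None,fx=3.4,fy=3.4,interpolation=cv2.INTER_CUBIC),alpha=1.6)
cv2.imwrite("pics/crop2.png",im);print(im.shape)
E
```

```text
(595, 578, 3)
```

View pics/crop2.png

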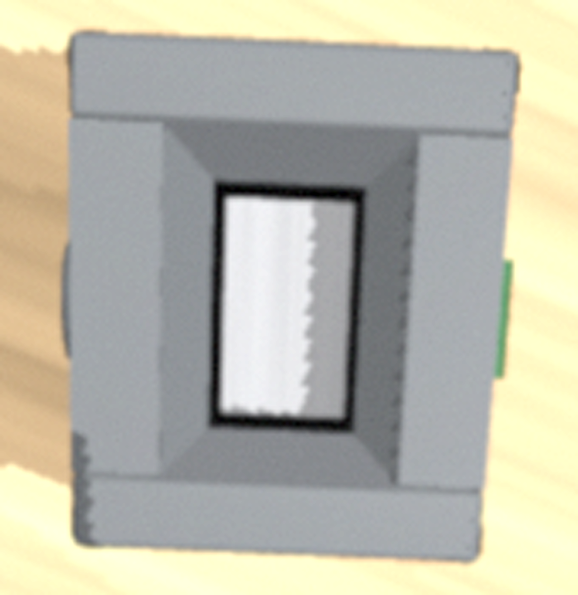

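The zoomed crop shows the mouth corners at crop (x,y) (163,122), (418,133), (400,487) and (160,475), and the shaft edge inside them.

```bash
python3 - <<'E'
from h import *
import pickle
c=pickle.load(open("w2.pkl","rb"));c["k1"]=float(c["k1"])
for nm,z,P in(("mouth",100,[(163,122),(418,133),(400,487),(160,475)]),("shaft",90,[(216,186),(364,190),(352,428),(211,424)]),("outer",100,[(70,32),(518,52),(478,560),(75,543)])):
    Q=np.array([onz(c,(30+v/3.4,235+u/3.4),z)[:2] for u,v in P])
    e=lambda i,j:Q[j]-Q[i]
    l=e(3,0)+e(2,1); 
    print(nm,Q.mean(0).round(1),"yaw long",[round(float(np.arctan2(*e(a,b)[::-1])),3) for a,b in((3,0),(2,1))],"short",[round(float(np.arctan2(*e(a,b)[::-1]))+np.pi/2,3) for a,b in((0,1),(3,2))],"len",[np.linalg.norm(e(a,b)).round(1) for a,b in((3,0),(2,1),(0,1),(3,2))])
# pack contacts in hand
for s in contacts(c,(355,322),60): print(s[0],s[1],onz(c,s[1],320).round(1))
print(env.read_eef_pos())
E
```

```text
mouth [ 528.6 -223.2] yaw long [0.365, 0.373] short [0.362, 0.352] len [np.float64(81.9), np.float64(82.4), np.float64(59.6), np.float64(60.2)]
shaft [ 528.7 -223.2] yaw long [0.363, 0.363] short [0.377, 0.374] len [np.float64(56.9), np.float64(57.0), np.float64(36.0), np.float64(36.0)]
outer [ 528.9 -223.1] yaw long [0.365, 0.363] short [0.361, 0.36] len [np.float64(118.3), np.float64(118.4), np.float64(103.0), np.float64(102.7)]
759 [393.03030303 322.22002635] [ 446.5 -261.2  320. ]
501 [327.61277445 321.58483034] [ 470.2 -250.8  320. ]
153 [313.12418301 320.80392157] [ 475.  -248.5  320. ]
2 [316.  327.5] [ 474.9 -250.9  320. ]
[ 460.2622862  -255.55356408  289.96597011]
```

```bash
python3 - <<'E'
from h import *
q=quat(0.36-np.pi/2)
env.move_pose([529.4,-222.9,235],q)
env.hold(0.2); print("ft0",np.round(env.read_ft_force(),1))
r=env.move_l([529.4,-222.9,165],feed=150,max_force=12);print(r)
if not r:
    r=env.move_l([529.4,-222.9,114],feed=60,max_force=10)
    print(r,np.round(env.read_ft_force(),1))
print(env.read_eef_pos(),env.read_clock())
c=env.read_camera("side");save(c,"s3.png")
o=cv2.cvtColor(c["image"],cv2.COLOR_RGB2BGR)[180:420,300:500];cv2.imwrite("pics/s3c.png",cv2.resize(o,None,fx=2.5,fy=2.5))
E
```

```text
ft0 [-0.8  0.6 -2.6]
False
False [ 0.6  0.5 -3.3]
[ 529.75107445 -223.09047125  114.40231608] 11.1083
```

View pics/s3c.png

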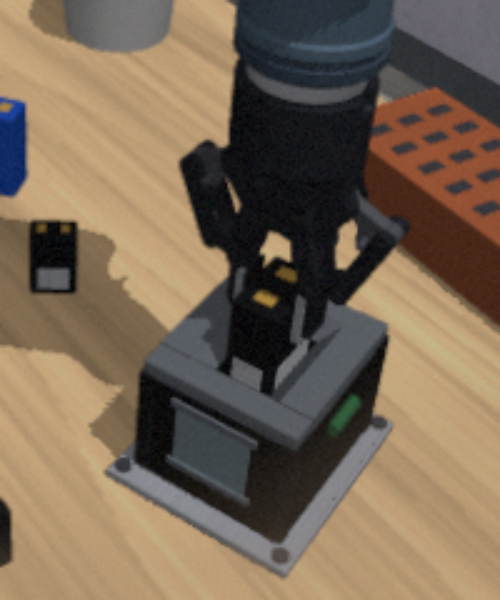

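The pack sits down the shaft, upright, with contacts at crop (270–300, 265–285). Next I'll release it, then press with closed fingertips.

```bash
python3 - <<'E'
from h import *
env.grip(60)
env.move_l([529.4,-222.9,185],feed=150)
c=env.read_camera("wrist");save(c,"w4.png")
for f in env.landmark_of("wrist","pack"): print("pack",f["conf"],onz(c,f["position"],62).round(1))
env.grip(0,30)
for s in contacts(c,(400,322),130): print(s[0],s[1].round(),onz(c,s[1],142).round(1))
print(env.read_finger_gap(),env.read_clock())
E
```

```text
pack 0.83 [ 528.2 -225.    62. ]
408 [300. 324.] [ 515.9 -228.8  142. ]
1 [337. 248.] [ 480.4 -197.7  142. ]
1 [370. 245.] [ 459.5 -202.4  142. ]
1 [387. 409.] [ 481.6 -293.6  142. ]
-0.33824017677113405 12.875
```

View pics/w4.png

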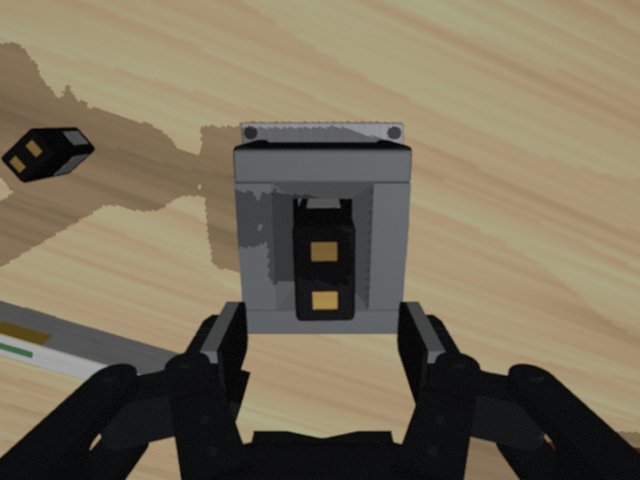

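The pack stands free and centred in the bay, with contacts at (251,323) and (300,324). Now the push.

```bash
python3 - <<'E'
from h import *
x,y=528.5,-223.4
env.move_l([x,y,150],feed=150)
f0=np.array(env.read_ft_force())
r=env.move_l([x,y,108],feed=40,max_force=30)
p=env.read_eef_pos();f=np.array(env.read_ft_force())-f0
print(r,p.round(1),f.round(1))
env.hold(0.2);print(env.read_eef_pos().round(1),(np.array(env.read_ft_force())-f0).round(1))
E
```

```text
True [ 530.1 -224.8  112.3] [-3.9  0.8  5.1]
[ 529.9 -224.6  112.2] [-3.   0.5  7.3]
```

The press tripped the force limit at z=112.2, which is the expected bottom stop. I'll let go and check.

```bash
python3 - <<'E'
from h import *
env.move_l([528.5,-223.4,128],feed=60)
print((np.array(env.read_ft_force())).round(1))
env.move_l([500,-235,230],feed=150)
env.hold(0.3)
c=env.read_camera("wrist");save(c,"w5.png")
import pickle;pickle.dump({k:np.array(c[k]) for k in("image","mtx","k1","R","t")},open("w5.pkl","wb"))
for z in(42+100,121,112):
  print(z,[(s[0],s[1].round(),onz(c,s[1],z).round(1)) for s in contacts(c,(230,320),90)[:2]])
for f in env.landmark_of("wrist","pack"): print("pack",f["conf"],onz(c,f["position"],41).round(1))
s=env.read_camera("side");o=cv2.cvtColor(s["image"],cv2.COLOR_RGB2BGR)[240:420,320:480];cv2.imwrite("pics/s5.png",cv2.resize(o,None,fx=3,fy=3))
print(env.read_clock())
E
```

```text
[ 0.3 -0.3 -0.1]
142 [(np.int32(316), array([172., 322.]), array([ 543.9, -217.9,  142. ])), (np.int32(276), array([213., 322.]), array([ 520.6, -226.9,  142. ]))]
121 [(np.int32(316), array([172., 322.]), array([ 541.5, -218.8,  121. ])), (np.int32(276), array([213., 322.]), array([ 516.1, -228.7,  121. ]))]
112 [(np.int32(316), array([172., 322.]), array([ 540.5, -219.2,  112. ])), (np.int32(276), array([213., 322.]), array([ 514.2, -229.4,  112. ]))]
pack 0.7 [ 528.4 -223.3   41. ]
16.1667
```

View pics/s5.png

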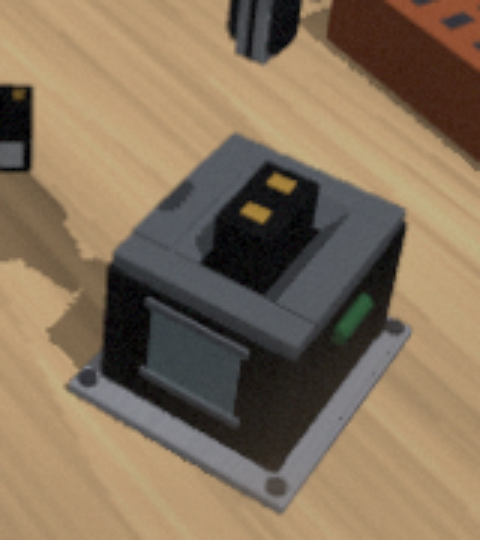

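View pics/w5.png

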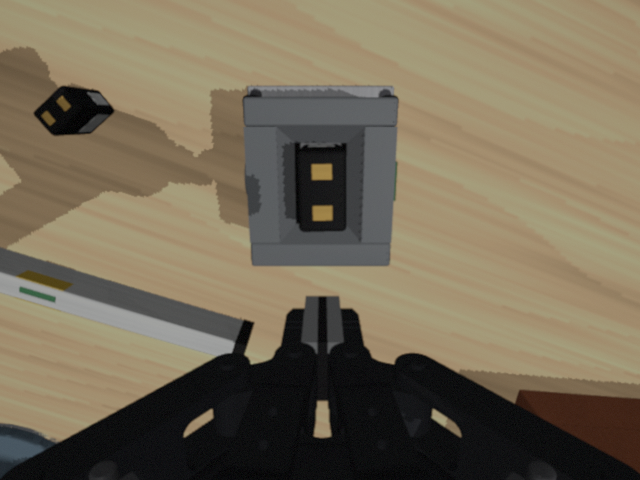

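The pack is down by about half its raised stand. The contacts are 27.3 mm apart if the top is at z=121; 27.1 mm was measured on the bench. At z=142 they would be 25.0 mm apart and at z=112 28.2 mm, so the catch is holding. The pack is centred and the gripper is clear.

```bash
python3 - <<'E'
from h import *
c=env.read_camera("top")
for f in env.landmark_of("top","small_pack"): print(f["conf"],f["position"],onz(c,f["position"],0).round(0))
env.sign_off()
E
```

```text
0.84 [256.5, 347.8] [509. -14.   0.]
the job is handed in; nothing more can be done
```

The larger pack is upright in the laser level's bay and held by the catch, and the job was handed in at about 16 s of the 45 s allowed. No verdict was reported.

I gripped the large black pack across its 32 mm side and lowered it into the bay. After letting go, I pressed it once with closed fingertips. The 30 N force limit tripped with the fingertips at z = 112.2 mm, which is the bottom stop, and then I let go.

- **Catch:** the contact spacing in the last wrist picture puts the pack's top at about 121 mm, which is the caught height. I judged this from pictures only, as there is no direct reading of the carriage.
- **Centring:** the pack is within about 1 mm of the bay's centre and looks upright.
- **Gripper:** it was clear of everything at hand-in.
- **Bay position:** the top and side networks put it up to about 7 mm from where I fitted it. I used my fit to the mouth corners in the wrist picture, and the pack went in without contact.
- **Small pack:** I never went near it. The network's position for it differed by about 6 mm between the first and last looks. I took that as noise, since the pictures show it standing and it is well under the 30 mm limit.

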